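# Break loose the hold-down bolt of a transit board with a reversible ratchet

## Robot

A 6-joint arm with a two-finger parallel gripper is mounted at the origin on the work surface. World frame = base frame: x ahead of the robot, y to its left, z up, the work surface at z = 0. Lengths are in m, angles in rad, forces in N, time in s.
With the tool pointing down it reaches from about 0.4 to 0.825 m from the base axis. Payload 7 kg.
Tool frame: the origin (TCP) lies at the very end of the fingers, on their centre line; the grasp point (between the pads) lies 19 mm behind it; z points along the fingers, y is the direction in which the jaws open and shut (so a half turn about z gives the same grasp; the last joint's range is limited). The gripper opens to 88 mm and grips with 3 to 60 N. Pads are 19 mm wide; open, the fingers measure 130 mm over their backs; the gripper's body (78 mm by 193 mm) begins 47 mm behind the grasp point.
Start: joints at [1.475, 0.359, 0.012, 0, -1.224, -0.288], TCP at [0.253, 0.626, 0.227] pointing down, gripper open.
Joint ranges: [-3.07, 3.07], [-1.43, 2.12], [-1.02, 1.25], [-3.03, 1.67], [-3.05, -0], [-3.03, 3.03]. Speed limits (rad/s): [2.39, 2.39, 3.01, 3.14, 3.14, 3.14].

## Interface

Orientations are given as a unit quaternion [w, x, y, z].
In Python, from bench import ctrl gives the robot as it stands. The module is installed in compiled form; this text tells all that it offers.
- The arm moves only by the shell command python3 -m jog 'ROWS' [FORCE]. ROWS is a JSON object of lists of equal length, an entry for each row: "grip": the opening, from -1 (shut) to 1 (fully open); "linear": the shift along the tool's x, y, z in mm, a list of three; "twist": the turn, a rotation vector about the tool's x, y, z in rad, a list of three. In form: {"grip": [grip, ...], "linear": [[x, y, z], ...], "twist": [[ax, ay, az], ...]}. A call has 1 to 12 rows; each row shifts and turns the commanded pose from where the row before left it, along the tool's axes as they then stand; what a row does not reach is not made up. A row lasts 1/8 s, in which the tool goes at most 62.5 mm and 10.7 degrees, less where a joint would pass 70% of its speed; a pose out of reach is approached as far as the arm can. A call is refused whole if a number of a shift passes 62.5 or a number of a turn 0.188, either way. A call with a gripper value outside its range is refused whole. The fingers move at their own pace and stop on an object; FORCE is the grip in N (left out, the last holds). Time passes only in rows, so rows that do not move let the fingers close. It gives the time, the measured TCP pose, the force and the opening at its end, in the units of the state.
- ctrl.state(): the state, without advancing time (a new reading comes with each control period).
- ctrl.snapshot(name): name is "side" or "top" or "wrist"; returns a dict with "color" (420x560x3 uint8, red, green, blue), "K" (3x3 intrinsics, pixels), "k1" (the pictures are not rectified: a ray, as slopes to the right and down, at radius r is drawn at 1 + k1 r^2 times it, then the intrinsics apply), "eye" and "attitude" of the camera in the world; the wrist camera has in their place "hand_eye" (4x4, takes a point from camera to tool coordinates, whose origin is the TCP and whose axes are the flange's). Camera axes: x right, y up, looking along -z (the intrinsics and any distortion apply to the point x, -y, -z); pixel columns grow to the right and rows downward; lengths in m; the calibration is good to about 2 mm. A picture is of the moment at which its call begins: read the wrist's pose just before it. There is no depth.
- ctrl.finish_job(): hands the job in, once; it reports no verdict.
The state is a dict: "time": time; "joints": joint angles; "joint_vel": joint speeds; "tau": joint torques, N m; "ee_pos": TCP position; "eef_rot": TCP orientation; "force": force on the tool from outside, world axes, zero at the start; "ft_torque": the same for the moment, N m; "gripper_width": finger opening in m.
Only numpy, scipy, OpenCV 4.12 (cv2) and the standard library are available. Lean on these libraries where they do the work, as an engineer would, in place of code of your own. Each camera call takes 0.05 s, during which the arm holds its last target.

## Task

The ratcheting ring spanner is already on the hex bolt that holds down the tin lighthouse, but its little direction lever is set to tighten. Flip the lever fully over to the loosening side, then work the spanner handle back and forth, swinging it anticlockwise (seen from above) to loosen, until the bolt has been backed off by at least a quarter turn; leave the lever on the loosening side and let go. Keep off the toy and leave the airship, carton and pencil where they are.

Things in the scene. Friction and masses are not known exactly. Their poses are not given: they have to be found in the camera images.
- bolt_axis (a point): Point on the upright axis of the steel hex bolt (24 mm across flats), level with the top face of the spanner's ring, 72 mm above the table. The ring is 58 mm across, 22 mm thick; the bolt's head lies inside it, 1.5 mm below its top face, with a dark dot near one corner. The point belongs to the fixed board and has its axes: x away from the robot, y left (at yaw 0), z up.
- board: Fixed plywood transit board, 260 by 330 by 18 mm; origin on the table under the bolt axis; it reaches 140 mm to -x, 120 mm to +x, 120 mm to -y, 210 mm to +y from there. Two steel stop pins (16 mm diameter, top 63 mm above the table) stand 100 mm from the bolt axis, one at each end of the handle's swing.
- handle_grip (a point): Point on the centre line of the spanner's steel handle, at mid height: 61 mm above the table, 150 mm from the bolt axis. The handle is a level bar 18 mm wide, 12 mm thick (55 to 67 mm above the table), radial from the bolt out to 214 mm, in free air; it can be straddled or gripped from above or pushed from either side. x points to the bolt axis, z up.
- handle (a joint): Swing of the handle about the bolt axis, rad, growing anticlockwise seen from above (the loosening way), 0 to 1.3 between its end stops; at 0.65 it points along the board's -x, towards the robot. Its own drag is 0.2 N m; driving the bolt takes at most about 1.1 N m in all, 3 to 7 N at the grip point.
- lever_tab (a point): Upright thumb tab (12 mm long, 6 mm thick) on the end of the dark steel direction lever on top of the spanner's neck; this point is 84 mm, its top 92 mm above the table. The lever's upright pivot is on the handle's centre line 46 mm from the bolt axis; the tab is 28 mm from the pivot, away from the bolt, over the handle. Ring, neck and handle below have tops at 72, 71 and 67 mm.
- lever (a joint): Direction lever, rad, growing anticlockwise seen from above. 0: tab leans 0.5 rad to the handle's clockwise side; it tightens, and slips when swung anticlockwise. 1.0 (end stop): tab leans 0.5 rad to the anticlockwise side; an anticlockwise swing drives the bolt, a clockwise one slips. Push it fully across, above 0.85; it stays where put; 2 N at the tab moves it.
- bolt (a joint): Angle of the bolt, rad, growing anticlockwise seen from above (loosening); 0 = tight, a quarter turn = 1.57. It stays where it is left. The ratchet has 18 teeth, so up to 0.35 rad of each anticlockwise swing can pass before it catches; one full swing of the handle is not enough.
- toy: Tin lighthouse fixed under the hold-down bar, left of the bolt: plate 140 mm square, its origin under the plate's centre, 125 mm from the bolt along the board's +y; tower 52 mm diameter, 20 mm to +x and +y from there, top 139 mm above the table. Not to be touched.
- airship_mid (a point): Centre of a loose tin airship, 160 mm long, 46 mm high, lying on the table right of the board, by its near corner. Bystander.
- carton_mid (a point): Centre of a loose closed carton, 94 by 124 by 50 mm, on the table right of the board, by its far corner. Bystander.
- pencil_mid (a point): Centre of a loose pencil, 180 mm long, 7 mm thick, on the table near the board's left corner on the robot's side. Bystander.

How it is judged:
On the way, in this order (a step that is already met when the one before it is completed fails the run):
1. the direction lever is fully over on the loosening side (above 0.85 rad) before the bolt has been turned (value of joint lever above 0.85 rad and value of joint bolt below 0.35 rad), for 0.1 s.
2. the bolt has broken loose (0.4 rad or more) with the lever on the loosening side (value of joint bolt above 0.4 rad and value of joint lever above 0.7 rad), for 0.1 s.
At the end, for the whole second after the job is handed in: The bolt has been turned anticlockwise by at least a quarter turn (1.55 rad), the direction lever stands on the loosening side (above 0.7 rad), and handle and bolt are at rest (value of joint bolt above 1.55 rad and value of joint lever above 0.7 rad and velocity of joint handle between -0.1 and 0.1 rad/s and velocity of joint bolt below 0.1 rad/s); the robot touches nothing.
It fails at once if the toy is pushed with more than 5 N (contact force between toy and the fingers above 5 N or contact force between toy and the arm above 5 N).
It fails at once if a bystander (airship, carton or pencil) is moved by more than 30 mm (distance of any of airship_mid, carton_mid, pencil_mid from where it was at the start of the episode above 0.03 m).
It also fails if it takes over 67 s, if anything falls off the work surface, if the arm or the gripper's body presses on something with over 40 N, if the wrist force passes 120 N, or if a joint passes its speed limit or range.

## Working session

There is one attempt and no reset: what is moved stays moved. The work goes in short steps, Python scripts to look and compute and a shell command to move; the robot and the scene stay as the last step left them, time stands still between calls to the robot, and variables do not carry over. Pictures are saved under pics/ and viewed, and the job is handed in when it is done.

```bash
mkdir -p pics; ls
python3 - <<'E'
from bench import ctrl
import cv2
print(ctrl.state())
for n in ("top","side","wrist"):
    s=ctrl.snapshot(n)
    cv2.imwrite(f"pics/{n}0.png",s["color"][:,:,::-1])
    print(n,{k:v for k,v in s.items() if k!="color"})
E
```

```text
pics
{'time': 0.0, 'joints': array([ 1.47507225e+00,  3.59413814e-01,  1.10239618e-02, -4.07676982e-04,
       -1.22409103e+00, -2.88126801e-01]), 'joint_vel': array([ 2.25724703e-04,  2.82112616e-04,  9.21855109e-04, -4.37957674e-04,
       -5.32411210e-04, -2.62326842e-05]), 'tau': array([ 2.09843631e-03, -5.82705474e+01,  2.93064952e+01,  6.99726373e+00,
        7.04070000e-03, -1.56944425e-04]), 'ee_pos': array([0.25258628, 0.62540462, 0.22557972]), 'eef_rot': array([ 8.56793301e-04,  9.81625167e-01, -1.90817412e-01, -1.09861524e-04]), 'force': array([-0.97125129, -0.41300736, -0.22690109]), 'ft_torque': array([0.0101811 , 0.02587655, 0.05761292]), 'gripper_width': 0.08777549692842333}
top {'K': array([[516.63112106,   0.        , 286.20182622],
       [  0.        , 516.63112106, 207.83992777],
       [  0.        ,   0.        ,   1.        ]]), 'k1': -0.07865172209986905, 'eye': array([0.45173124, 0.01892941, 1.11927402]), 'attitude': array([-0.70282721, -0.04013669,  0.02511619,  0.70978316])}
side {'K': array([[434.54045293,   0.        , 279.09596023],
       [  0.        , 434.54045293, 206.28786858],
       [  0.        ,   0.        ,   1.        ]]), 'k1': -0.11719999054464544, 'eye': array([ 0.28920409, -0.67110348,  0.80324719]), 'attitude': array([ 0.9012453 ,  0.38327344, -0.0717954 , -0.18895451])}
wrist {'K': array([[366.80310653,   0.        , 276.01314025],
       [  0.        , 366.80310653, 216.15272482],
       [  0.        ,   0.        ,   1.        ]]), 'k1': 0.0332461602057159, 'hand_eye': array([[-3.17787332e-04,  9.51795909e-01,  3.06731880e-01,
         8.21618299e-02],
       [ 9.99999350e-01,  6.38396871e-04, -9.44917774e-04,
        -8.63421554e-04],
       [-1.09518554e-03,  3.06731380e-01, -9.51795493e-01,
        -1.57666655e-01],
       [ 0.00000000e+00,  0.00000000e+00,  0.00000000e+00,
         1.00000000e+00]])}
```

View pics/top0.png

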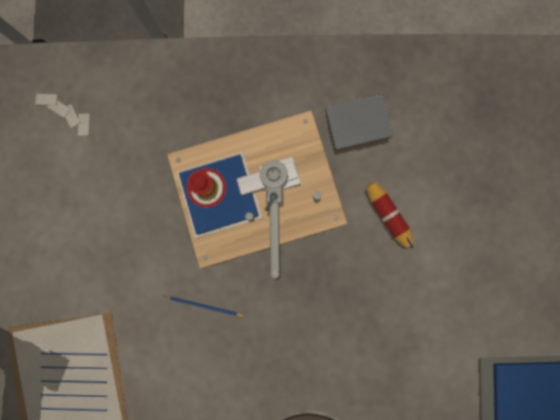

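View pics/side0.png

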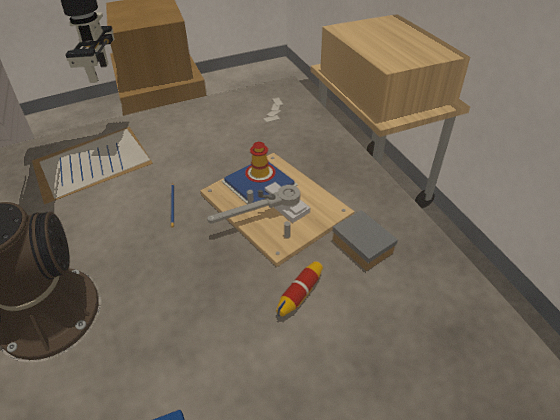

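```bash
cat > h.py <<'E'
import numpy as np, cv2
from scipy.spatial.transform import Rotation as R
from bench import ctrl
def rot(q): return R.from_quat([q[1],q[2],q[3],q[0]])
def cam(s,st=None):
    if "eye" in s: return rot(s["attitude"]).as_matrix(), np.array(s["eye"])
    H=s["hand_eye"]; T=rot(st["eef_rot"]).as_matrix()
    return T@H[:3,:3], T@H[:3,3]+st["ee_pos"]
def ray(s,px,st=None):
    M,e=cam(s,st);K=s["K"]
    d=np.array([(px[0]-K[0,2])/K[0,0],(px[1]-K[1,2])/K[1,1]]);u=d.copy()
    for _ in range(20): u=d/(1+s["k1"]*(u@u))
    return e, M@np.array([u[0],-u[1],-1.])
def onz(s,px,z,st=None):
    e,d=ray(s,px,st); return e+d*(z-e[2])/d[2]
def proj(s,p,st=None):
    M,e=cam(s,st);K=s["K"]; c=M.T@(np.array(p)-e); u=np.array([c[0],-c[1]])/-c[2]
    u=u*(1+s["k1"]*(u@u)); return u*[K[0,0],K[1,1]]+K[:2,2]
E
python3 - <<'E'
from h import *
for n,(x0,y0,x1,y1) in {"top":(160,100,360,290),"side":(190,130,350,270)}.items():
    s=ctrl.snapshot(n); c=s["color"][y0:y1,x0:x1,::-1]
    cv2.imwrite(f"pics/{n}1.png",cv2.resize(c,None,fx=4 if n=="top" else 5,fy=4 if n=="top" else 4,interpolation=cv2.INTER_CUBIC)[:600,:800])
s=ctrl.snapshot("top")
for nm,p,z in (("bolt",(273.5,175),.072),("tip",(275,276),.061),("lever",(272,203),.084),("pinL",(249,216),.063),("pinR",(317,197),.063),
  ("boardNL",(200,266),.018),("boardNR",(345,222),.018),("boardFR",(313,112),.018),("boardFL",(168,153),.018)): print(nm,onz(s,p,z).round(4))
E
```

```text
bolt [0.6167 0.0662 0.072 ]
tip [0.4107 0.0651 0.061 ]
lever [0.5578 0.0691 0.084 ]
pinL [0.5336 0.1176 0.063 ]
pinR [ 0.5713 -0.0226  0.063 ]
boardNL [0.4312 0.227  0.018 ]
boardNR [ 0.5221 -0.0833  0.018 ]
boardFR [ 0.7632 -0.0185  0.018 ]
boardFL [0.6769 0.2991 0.018 ]
```

View pics/top1.png

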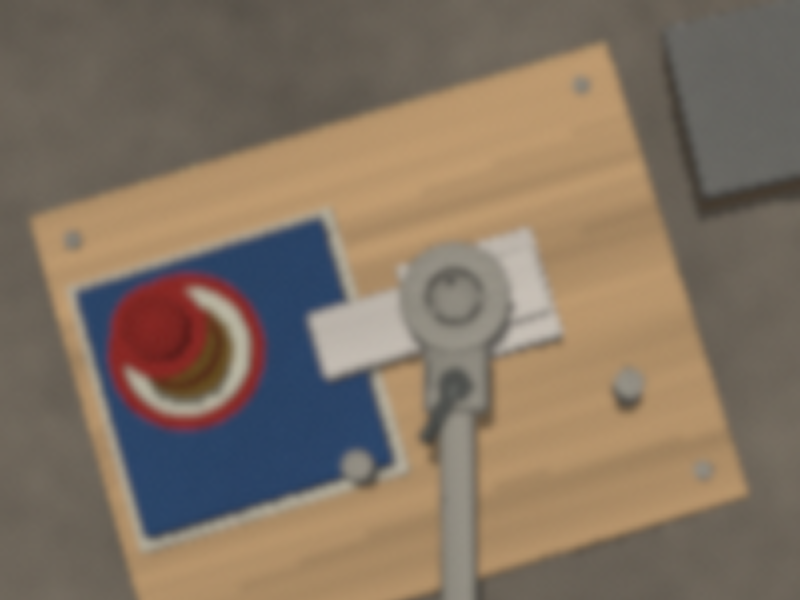

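View pics/side1.png

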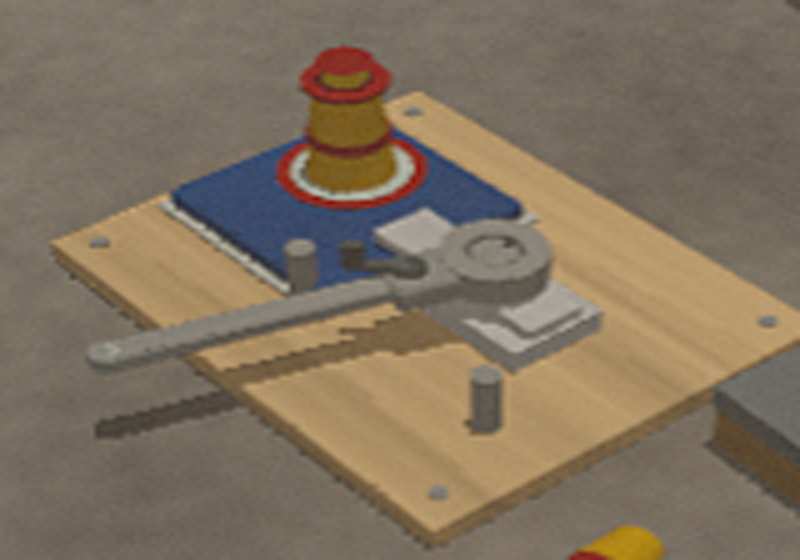

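The top view shows the ring at about px (273.7,174), the tab at (268,207.5) on the clockwise (left) side, the pins at (249,216) and (317,197), and the handle tip at (275,276). I'll move above the lever with the fingers shut, then take a wrist picture.

```bash
python3 -m jog '{"grip":[-1,-1,-1,-1,-1,-1,-1,-1,-1,-1,-1,-1],"linear":[[38,31,0],[38,31,0],[38,31,0],[38,31,0],[38,31,0],[38,31,0],[38,31,0],[38,31,0],[38,31,0],[38,31,0],[38,31,0],[38,31,0]],"twist":[[0,0,0],[0,0,0],[0,0,0],[0,0,0],[0,0,0],[0,0,0],[0,0,0],[0,0,0],[0,0,0],[0,0,0],[0,0,0],[0,0,0]]}' 20
python3 -m jog '{"grip":[-1,-1,-1,-1,-1,-1,-1,-1,-1],"linear":[[0,0,0],[0,0,0],[0,0,0],[0,0,0],[0,0,0],[0,0,0],[0,0,0],[0,0,0],[0,0,0]],"twist":[[0,0,0.17],[0,0,0.17],[0,0,0.17],[0,0,0.17],[0,0,0.17],[0,0,0.17],[0,0,0.17],[0,0,0],[0,0,0]]}'
python3 - <<'E'
from h import *
st=ctrl.state(); s=ctrl.snapshot("wrist"); cv2.imwrite("pics/w1.png",s["color"][:,:,::-1])
print(st["ee_pos"],rot(st["eef_rot"]).as_matrix().round(3))
for p in [(0.618,.066,.072),(.572,.066,.078),(.5475,.079,.092)]: print(proj(s,p,st).round(1))
t=ctrl.snapshot("top"); cv2.imwrite("pics/t2.png",t["color"][:,:,::-1])
print(onz(t,(268,207.5),.092),onz(t,(273.75,174),.072))
E
```

```text
time: 1.8
ee_pos: [0.5369, 0.1087, 0.2268]
eef_rot: [-0.0, 0.982, -0.191, 0.0]
force: [0.4, 0.9, 0.3]
gripper_width: 0.0003
time: 2.92
ee_pos: [0.5363, 0.1101, 0.2266]
eef_rot: [-0.0, 0.707, -0.707, -0.0]
force: [0.6, 0.2, -0.9]
gripper_width: 0.0005
[0.53626159 0.1101401  0.22658079] [[ 0.001 -1.     0.   ]
 [-1.    -0.001  0.   ]
 [-0.    -0.    -1.   ]]
[177.2 145.6]
[231.4 146.7]
[260.6 165.3]
[0.5480339  0.07674582 0.092     ] [0.61877091 0.06569405 0.072     ]
```

View pics/w1.png

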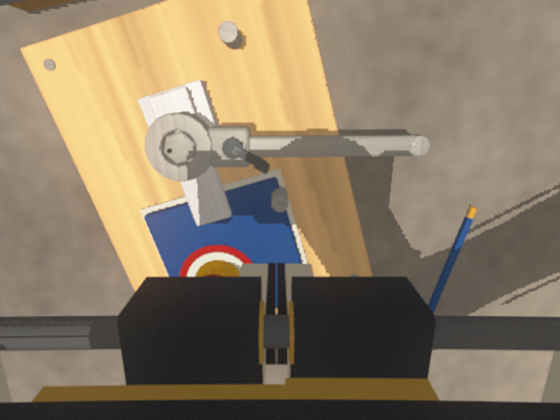

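The wrist view shows the ring at (178,146), the lever pivot at (234,148) and the tab at (261,164). All three match the predictions to within a few pixels. I'll descend on the tab's +y side.

```bash
python3 -m jog '{"grip":[-1,-1,-1,-1],"linear":[[0,0,48],[0,0,48],[0,0,49],[0,0,0]],"twist":[[0,0,0],[0,0,0],[0,0,0],[0,0,0]]}'
python3 - <<'E'
from h import *
st=ctrl.state(); s=ctrl.snapshot("wrist"); cv2.imwrite("pics/w2.png",s["color"][:,:,::-1])
print(st["ee_pos"],st["force"])
E
```

```text
time: 3.52
ee_pos: [0.5339, 0.1089, 0.0786]
eef_rot: [-0.004, -0.706, 0.708, 0.001]
force: [0.7, 0.1, 0.7]
gripper_width: 0.0003
[0.53386706 0.10886928 0.07855028] [0.7346711  0.05508621 0.69285365]
```

View pics/w2.png

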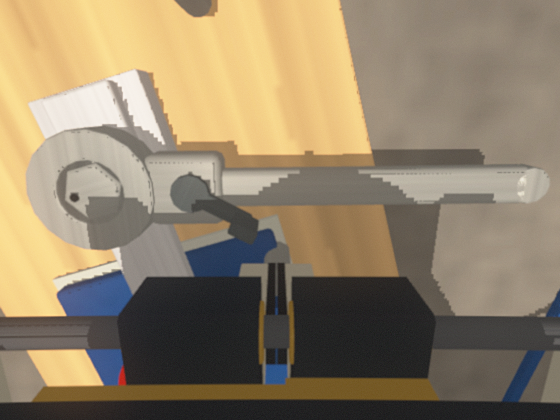

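The tab at (243,228) is near the edge of the finger block (241–312), so I'll shift 7 mm towards the bolt and push.

```bash
python3 -m jog '{"grip":[-1,-1,-1,-1,-1,-1,-1,-1],"linear":[[0,-7,-2],[8,0,0],[8,0,0],[8,0,0],[8,0,0],[7,0,0],[5,0,0],[0,0,0]],"twist":[[0,0,0],[0,0,0],[0,0,0],[0,0,0],[0,0,0],[0,0,0],[0,0,0],[0,0,0]]}'
python3 - <<'E'
from h import *
st=ctrl.state(); s=ctrl.snapshot("wrist"); cv2.imwrite("pics/w3.png",s["color"][:,:,::-1])
print(st["ee_pos"],st["force"])
E
```

```text
time: 4.58
ee_pos: [0.5437, 0.0658, 0.0837]
eef_rot: [0.0, -0.706, 0.708, -0.0]
force: [-0.3, 1.6, -0.3]
gripper_width: 0.0002
[0.54371666 0.06582985 0.08372526] [-0.34193336  1.63969587 -0.25311864]
```

View pics/w3.png

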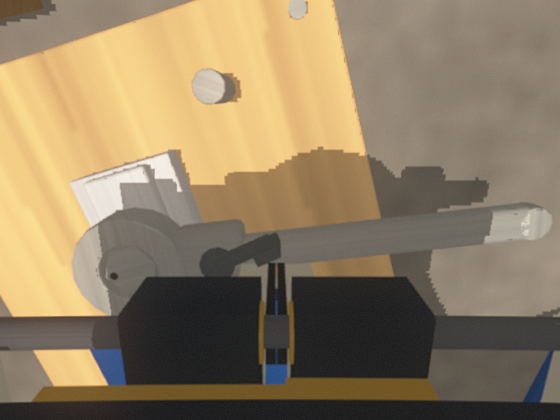

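Run:
```python
from h import *
st=ctrl.state(); s=ctrl.snapshot("wrist"); cv2.imwrite("pics/w3b.png",cv2.resize(s["color"][180:300,60:340,::-1],None,fx=2.8,fy=2.8,interpolation=cv2.INTER_CUBIC))
b=np.array([.6185,.066])
tip=onz(s,(540,222),.067,st);print("tip",tip); d=tip[:2]-b; print("handle dir",np.degrees(np.arctan2(d[1],d[0]))%360,np.hypot(*d))
d/=np.hypot(*d); p=b+.046*d
print("pivot pred px",proj(s,[*p,.076],st))
for L in (0.3,.5,.7,.85,1.0):
    a=L-.5; r=np.array([[np.cos(a),-np.sin(a)],[np.sin(a),np.cos(a)]])@d
    print(L,[proj(s,[*(p+k*r),.092],st).round(0) for k in (.022,.028,.034)])
```

```text
tip [0.4121551  0.04325299 0.067     ]
handle dir 186.29076096153946 0.20759490886660906
pivot pred px [214.71605375 263.01643593]
0.3 [array([258., 282.]), array([271., 283.]), array([284., 284.])]
0.5 [array([258., 273.]), array([271., 272.]), array([284., 270.])]
0.7 [array([255., 264.]), array([268., 261.]), array([281., 257.])]
0.85 [array([252., 258.]), array([264., 252.]), array([277., 247.])]
1.0 [array([248., 252.]), array([259., 245.]), array([271., 238.])]
```

View pics/w3b.png

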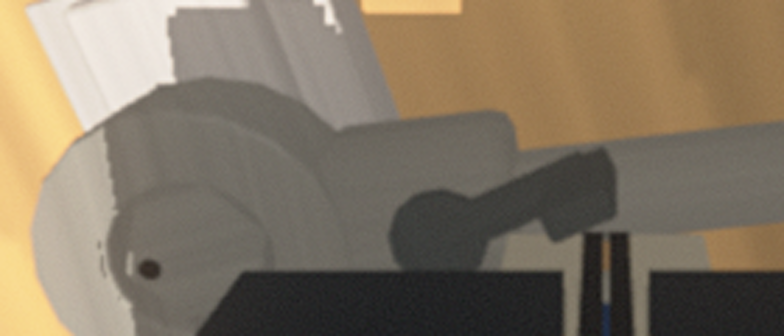

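The tab centre at about (266,250) gives a lever angle of about 0.9. I'll push a little more so it is fully over.

```bash
python3 -m jog '{"grip":[-1,-1,-1],"linear":[[4,0,2],[4,0,2],[0,0,0]],"twist":[[0,0,0],[0,0,0],[0,0,0]]}'
python3 - <<'E'
from h import *
st=ctrl.state(); s=ctrl.snapshot("wrist"); cv2.imwrite("pics/w4.png",s["color"][:,:,::-1])
print(st["ee_pos"],st["force"])
E
```

```text
time: 5.05
ee_pos: [0.5434, 0.0581, 0.0795]
eef_rot: [0.0, -0.706, 0.708, -0.0]
force: [1.9, 2.5, 1.4]
gripper_width: 0.0007
[0.54340094 0.05805116 0.07948968] [1.92837702 2.4575024  1.43978892]
```

View pics/w4.png

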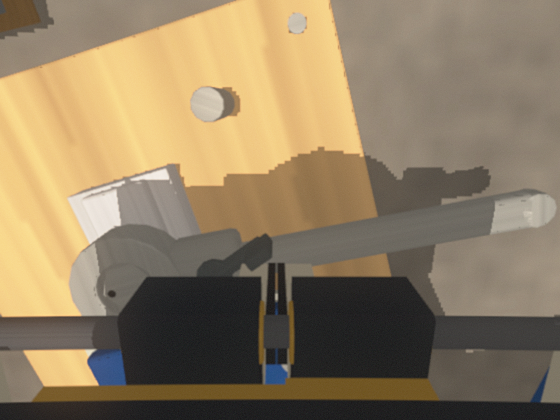

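The lever is at its stop, since the handle now swings with the push. I'll back off, rise and check.

```bash
python3 -m jog '{"grip":[-1,-1,-1,-1,-1],"linear":[[-12,0,0],[0,0,-40],[0,0,-50],[0,0,-40],[0,0,0]],"twist":[[0,0,0],[0,0,0],[0,0,0],[0,0,0],[0,0,0]]}'
python3 - <<'E'
from h import *
st=ctrl.state(); s=ctrl.snapshot("wrist"); cv2.imwrite("pics/w5.png",s["color"][:,:,::-1])
print(st["ee_pos"],st["force"])
b=np.array([.6185,.066])
hsv=cv2.cvtColor(s["color"],cv2.COLOR_RGB2HSV)
for ang in (186,188,190,192):
    d=np.array([np.cos(np.radians(ang)),np.sin(np.radians(ang))]);p=b+.046*d
    r=lambda L:R.from_euler('z',L-.5).as_matrix()[:2,:2]@d
    print(ang,"tip",proj(s,[*(b+.214*d),.061],st).round(1),"piv",proj(s,[*p,.078],st).round(1),"tab.85,1",proj(s,[*(p+.028*r(.85)),.092],st).round(1),proj(s,[*(p+.028*r(1)),.092],st).round(1))
E
```

```text
time: 5.72
ee_pos: [0.5442, 0.0709, 0.2127]
eef_rot: [0.002, -0.706, 0.708, -0.001]
force: [-0.2, 0.1, -0.4]
gripper_width: 0.0007
[0.54421543 0.07093168 0.21267625] [-0.19078951  0.0602002  -0.37313767]
186 tip [440.1 165.4] piv [240.5 191.2] tab.85,1 [270.8 180. ] [268.1 175.4]
188 tip [440.2 156.5] piv [240.2 189.3] tab.85,1 [270.  176.8] [267.  172.3]
190 tip [440.1 147.6] piv [239.8 187.4] tab.85,1 [269.  173.7] [265.9 169.2]
192 tip [439.5 138.6] piv [239.4 185.5] tab.85,1 [267.9 170.6] [264.6 166.2]
```

View pics/w5.png

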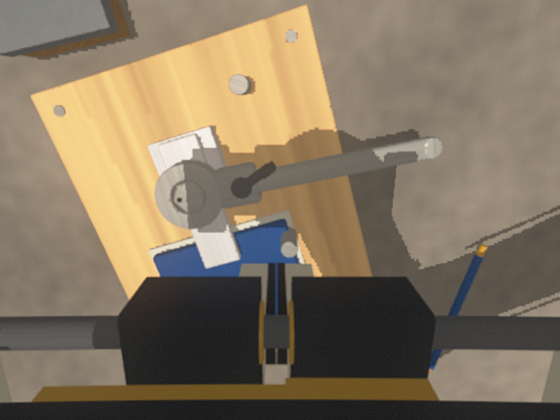

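The wrist picture shows the handle tip at (441,148), which puts the handle direction at 190°. The tab is at (267,169), which gives lever ≈ 1.0. Next I'll straddle the handle.

```bash
python3 -m jog '{"grip":[0,0,0,0,0,0,0,0,0,0,0],"linear":[[18,49,0],[17,49,0],[0,0,0],[0,0,0],[0,0,0],[0,0,0],[0,0,0],[0,0,0],[0,0,0],[0,0,0],[0,0,0]],"twist":[[0,0,0],[0,0,0],[0,0,0.175],[0,0,0.175],[0,0,0.175],[0,0,0.175],[0,0,0.175],[0,0,0.175],[0,0,0.175],[0,0,0.175],[0,0,0]]}'
cat > chk.py <<'E'
from h import *
import sys
st=ctrl.state(); s=ctrl.snapshot("wrist"); cv2.imwrite(f"pics/{sys.argv[1]}.png",s["color"][:,:,::-1])
t=ctrl.snapshot("top"); cv2.imwrite(f"pics/{sys.argv[1]}t.png",cv2.resize(t["color"][100:300,160:420,::-1],None,fx=3,fy=3,interpolation=cv2.INTER_CUBIC))
M=rot(st["eef_rot"]).as_matrix(); b=np.array([.6185,.066]); v=st["ee_pos"][:2]-b
a=np.degrees(np.arctan2(v[1],v[0]))%360
print(st["time"],st["ee_pos"].round(4),"F",st["force"].round(1),"toolx",np.degrees(np.arctan2(M[1,0],M[0,0]))%360,"pol",a,np.hypot(*v),"handle~",.65+np.radians(a-196.4),"w",st["gripper_width"],"j6",st["joints"][5],"tilt",M[2].round(3))
E
python3 chk.py w6
```

```text
time: 7.15
ee_pos: [0.444, 0.0352, 0.2082]
eef_rot: [-0.001, -0.084, 0.996, -0.001]
force: [-0.2, 0.5, -0.0]
gripper_width: 0.0439
7.15 [0.444  0.0352 0.2082] F [-0.2  0.5 -0. ] toolx 189.67471689660792 pol 190.00601542015232 0.17718649879327014 handle~ 0.5384039167599117 w 0.04391857870638253 j6 -1.9257668623295976 tilt [ 0.003 -0.001 -1.   ]
```

View pics/w6.png

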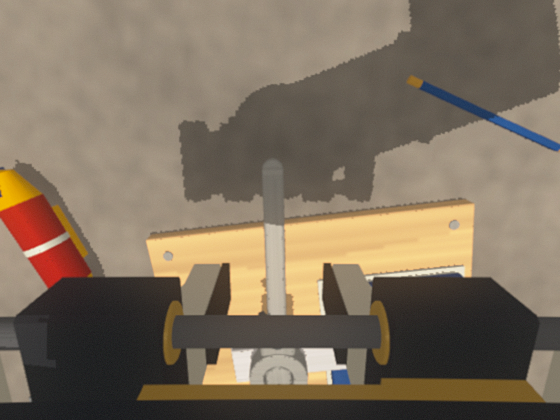

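```bash
python3 -m jog '{"grip":[0,0,0,0],"linear":[[0,0,53],[0,0,53],[0,0,52],[0,0,0]],"twist":[[0,0,0],[0,0,0],[0,0,0],[0,0,0]]}'
python3 chk.py w7
python3 - <<'E'
import numpy as np
# chord rows: pivot tool about bolt at radius r by step da, tool x outward; tool y dir
r=177
for da in (.1,.12,.15,.18):
    # world: x outward radial, tangent acw; tool y = phi-90 => -tangent(acw); 
    print(da, "toolx",r*(np.cos(da)-1),"tangent acw",r*np.sin(da))
E
```

```text
time: 7.75
ee_pos: [0.4421, 0.0339, 0.0486]
eef_rot: [-0.004, -0.085, 0.996, -0.002]
force: [0.2, -0.1, 1.0]
gripper_width: 0.0436
7.75 [0.4421 0.0339 0.0486] F [ 0.2 -0.1  1. ] toolx 189.72971956415546 pol 190.3037916941333 0.1792686904759069 handle~ 0.5436010931752007 w 0.043598352625882644 j6 -1.9240968820381037 tilt [ 0.008 -0.003 -1.   ]
0.1 toolx -0.8842627457894298 tangent acw 17.670514746488582
0.12 toolx -1.2728714538656738 tangent acw 21.189060690138728
0.15 toolx -1.987519205320523 tangent acw 26.45054944782706
0.18 toolx -2.8596663765025037 tangent acw 31.688234496370878
```

View pics/w7.png

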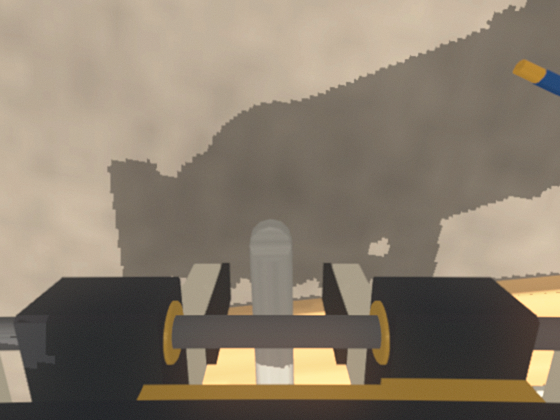

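The handle is straddled and centred. I'll narrow the jaws and make the first anticlockwise swing.

```bash
python3 -m jog '{"grip":[-0.4,-0.4,-0.4,-0.4,-0.4,-0.4,-0.4,-0.4,-0.4,-0.4],"linear":[[0,0,0],[0,0,0],[-1.3,-21,0],[-1.3,-21,0],[-1.3,-21,0],[-1.3,-21,0],[-1.3,-21,0],[-1.3,-21,0],[0,0,0],[0,0,0]],"twist":[[0,0,0],[0,0,0],[0,0,-0.12],[0,0,-0.12],[0,0,-0.12],[0,0,-0.12],[0,0,-0.12],[0,0,-0.12],[0,0,0],[0,0,0]]}'
python3 chk.py w8
```

```text
time: 9.1
ee_pos: [0.5071, -0.071, 0.052]
eef_rot: [0.0, -0.428, 0.904, 0.0]
force: [-0.7, 0.9, 1.5]
gripper_width: 0.0265
9.1 [ 0.5071 -0.071   0.052 ] F [-0.7  0.9  1.5] toolx 230.7014082326771 pol 230.88596264591288 0.1765210671714596 handle~ 1.251893593890955 w 0.026505905402930983 j6 -0.9304538015546105 tilt [-0.001 -0.    -1.   ]
```

View pics/w8.png

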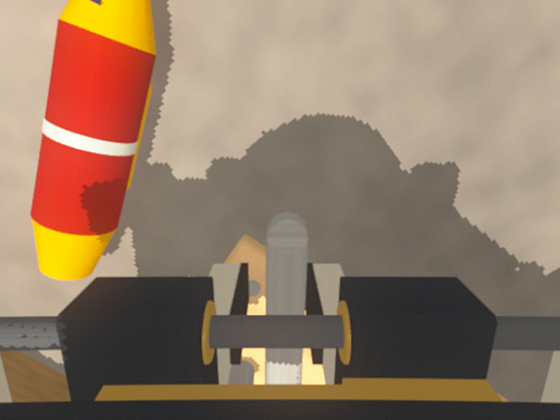

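View pics/w8t.png

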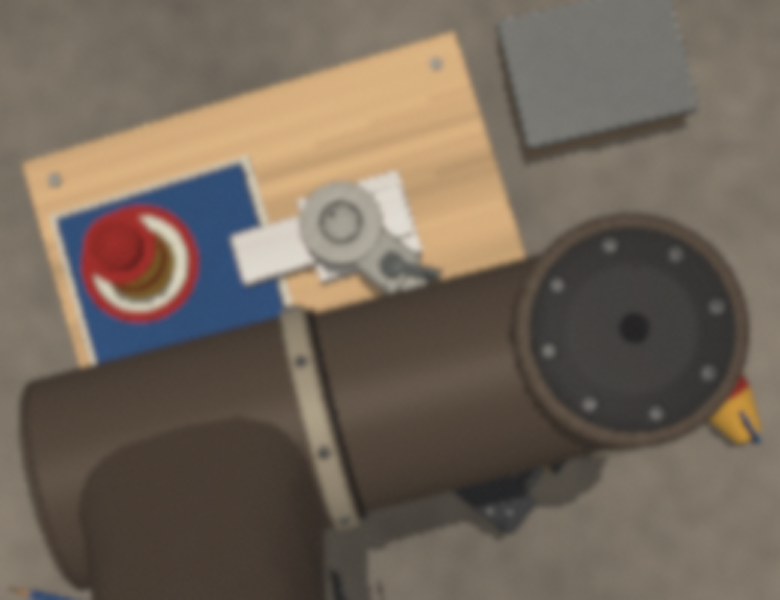

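The handle is at about 1.23. Now I'll swing it back clockwise, slipping.

```bash
python3 -m jog '{"grip":[-0.4,-0.4,-0.4,-0.4,-0.4,-0.4,-0.4,-0.4,-0.4,-0.4,-0.4,-0.4],"linear":[[-1.3,21.2,0],[-1.3,21.2,0],[-1.3,21.2,0],[-1.3,21.2,0],[-1.3,21.2,0],[-1.3,21.2,0],[-1.3,21.2,0],[-1.3,21.2,0],[-1.3,21.2,0],[-1.3,21.2,0],[0,0,0],[0,0,0]],"twist":[[0,0,0.12],[0,0,0.12],[0,0,0.12],[0,0,0.12],[0,0,0.12],[0,0,0.12],[0,0,0.12],[0,0,0.12],[0,0,0.12],[0,0,0.12],[0,0,0],[0,0,0]]}'
python3 chk.py w9
```

```text
time: 10.7
ee_pos: [0.4504, 0.1203, 0.0515]
eef_rot: [-0.0, 0.155, 0.988, -0.0]
force: [0.5, -0.6, 0.6]
gripper_width: 0.0264
10.7 [0.4504 0.1203 0.0515] F [ 0.5 -0.6  0.6] toolx 162.21657105476802 pol 162.09434134142697 0.1766511922528644 handle~ 0.05125330434259934 w 0.026401486295622754 j6 -2.566106563326416 tilt [ 0. -0. -1.]
```

View pics/w9.png

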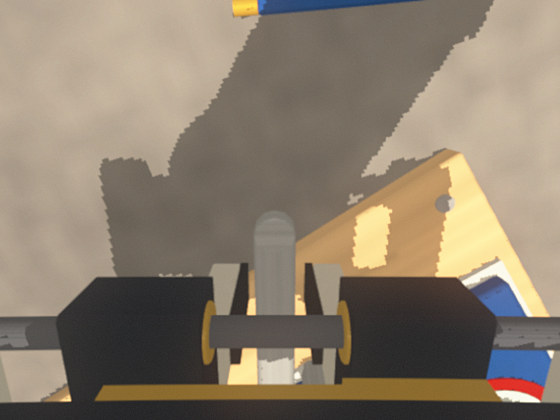

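View pics/w9t.png

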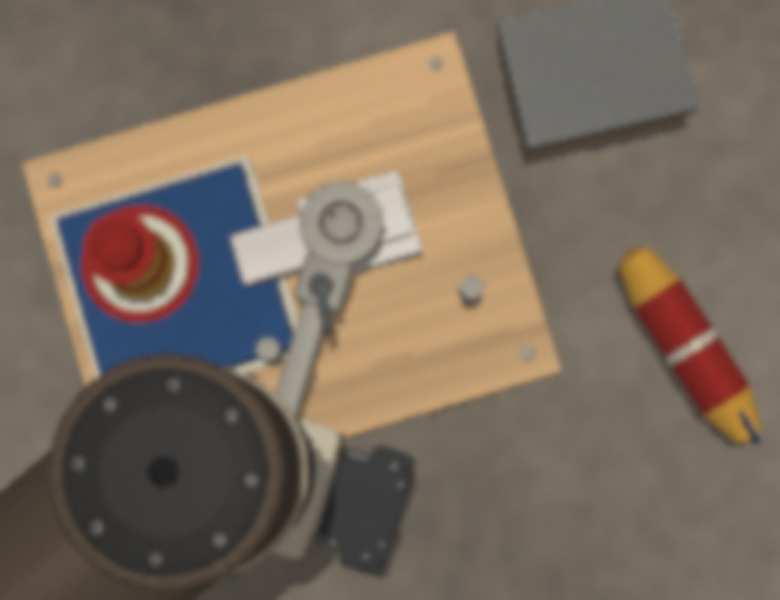

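Handle at the clockwise end, with the lever still on the loosening side at (330,325) in the enlarged top view. Second anticlockwise swing next.

```bash
python3 -m jog '{"grip":[-0.4,-0.4,-0.4,-0.4,-0.4,-0.4,-0.4,-0.4,-0.4,-0.4,-0.4,-0.4],"linear":[[-1.3,-21.2,0],[-1.3,-21.2,0],[-1.3,-21.2,0],[-1.3,-21.2,0],[-1.3,-21.2,0],[-1.3,-21.2,0],[-1.3,-21.2,0],[-1.3,-21.2,0],[-1.3,-21.2,0],[-1.3,-21.2,0],[0,0,0],[0,0,0]],"twist":[[0,0,-0.12],[0,0,-0.12],[0,0,-0.12],[0,0,-0.12],[0,0,-0.12],[0,0,-0.12],[0,0,-0.12],[0,0,-0.12],[0,0,-0.12],[0,0,-0.12],[0,0,0],[0,0,0]]}'
python3 chk.py w10
python3 -m jog '{"grip":[-0.4,-0.4,-0.4,-0.4,-0.4,-0.4,-0.4,-0.4,-0.4,-0.4,-0.4,-0.4],"linear":[[-1.3,21.2,0],[-1.3,21.2,0],[-1.3,21.2,0],[-1.3,21.2,0],[-1.3,21.2,0],[-1.3,21.2,0],[-1.3,21.2,0],[-1.3,21.2,0],[-1.3,21.2,0],[-1.3,21.2,0],[0,0,0],[0,0,0]],"twist":[[0,0,0.12],[0,0,0.12],[0,0,0.12],[0,0,0.12],[0,0,0.12],[0,0,0.12],[0,0,0.12],[0,0,0.12],[0,0,0.12],[0,0,0.12],[0,0,0],[0,0,0]]}'
python3 chk.py w11
```

```text
time: 12.3
ee_pos: [0.507, -0.0712, 0.0513]
eef_rot: [-0.0, -0.428, 0.904, 0.0]
force: [-0.8, 1.8, -0.4]
gripper_width: 0.0265
12.3 [ 0.507  -0.0712  0.0513] F [-0.8  1.8 -0.4] toolx 230.68399600190187 pol 230.89386913483466 0.176770053272864 handle~ 1.2520315881549124 w 0.026450343884561047 j6 -0.9302737983496171 tilt [ 0.     0.001 -1.   ]
time: 13.9
ee_pos: [0.4509, 0.1205, 0.0516]
eef_rot: [-0.0, 0.155, 0.988, -0.0]
force: [-0.4, -0.6, -0.2]
gripper_width: 0.0262
13.9 [0.4509 0.1205 0.0516] F [-0.4 -0.6 -0.2] toolx 162.22027282392943 pol 161.99135643487307 0.176195332037206 handle~ 0.049455878643375084 w 0.026187237857967262 j6 -2.5656360837128 tilt [ 0. -0. -1.]
```

View pics/w11t.png

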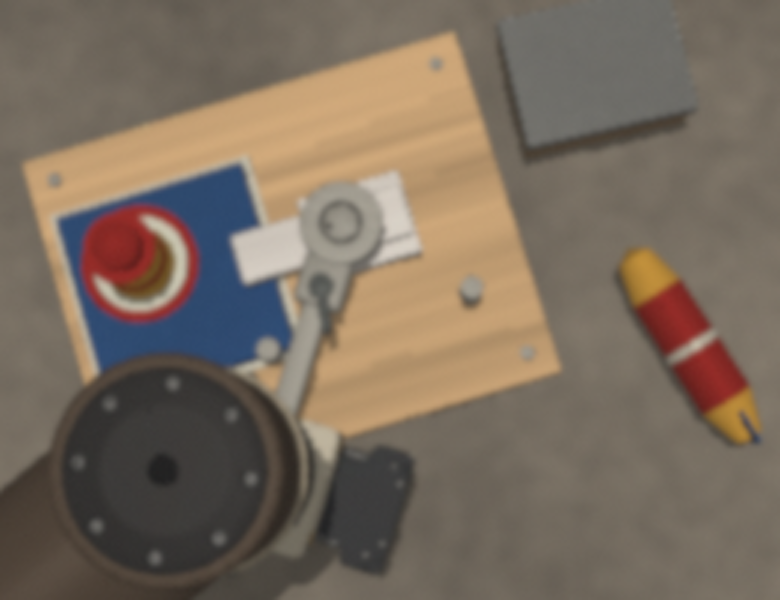

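```bash
python3 -m jog '{"grip":[-0.4,-0.4,-0.4,-0.4,-0.4,-0.4,-0.4,-0.4,-0.4,-0.4,-0.4,-0.4],"linear":[[-1.3,-21.2,0],[-1.3,-21.2,0],[-1.3,-21.2,0],[-1.3,-21.2,0],[-1.3,-21.2,0],[-1.3,-21.2,0],[-1.3,-21.2,0],[-1.3,-21.2,0],[-1.3,-21.2,0],[-1.3,-21.2,0],[0,0,0],[0,0,0]],"twist":[[0,0,-0.12],[0,0,-0.12],[0,0,-0.12],[0,0,-0.12],[0,0,-0.12],[0,0,-0.12],[0,0,-0.12],[0,0,-0.12],[0,0,-0.12],[0,0,-0.12],[0,0,0],[0,0,0]]}'
python3 chk.py w12
python3 -m jog '{"grip":[-0.2,-0.2,-0.2,-0.2,-0.2,-0.2,-0.2],"linear":[[0,-2,0],[0,0,0],[0,0,-40],[0,0,-50],[0,0,-50],[0,0,-20],[0,0,0]],"twist":[[0,0,0],[0,0,0],[0,0,0],[0,0,0],[0,0,0],[0,0,0],[0,0,0]]}'
python3 chk.py w13
```

```text
time: 15.5
ee_pos: [0.5075, -0.071, 0.0513]
eef_rot: [-0.0, -0.428, 0.904, 0.0]
force: [-1.2, 2.0, -1.1]
gripper_width: 0.0266
15.5 [ 0.5075 -0.071   0.0513] F [-1.2  2.  -1.1] toolx 230.68389575493546 pol 230.98376395806417 0.17635397560545507 handle~ 1.2536005488007658 w 0.026574392025027767 j6 -0.930303696731957 tilt [ 0.     0.001 -1.   ]
time: 16.48
ee_pos: [0.5114, -0.072, 0.2137]
eef_rot: [0.002, -0.43, 0.903, -0.001]
force: [-0.7, 0.0, 0.1]
gripper_width: 0.035
16.475 [ 0.5114 -0.072   0.2137] F [-0.7  0.   0.1] toolx 230.87641069002697 pol 232.1796398825016 0.17471031474901264 handle~ 1.2744725211275298 w 0.03497078313462832 j6 -0.9241749028963769 tilt [-0.004 -0.003 -1.   ]
```

View pics/w13.png

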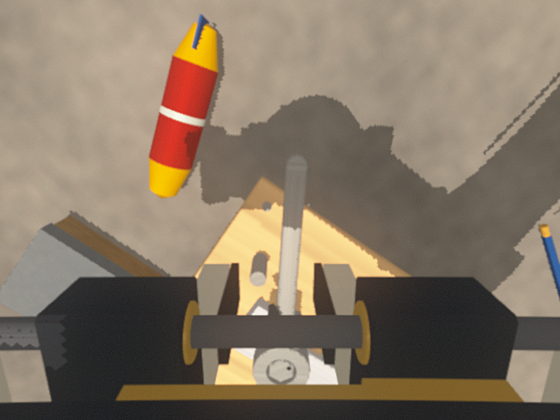

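View pics/w13t.png

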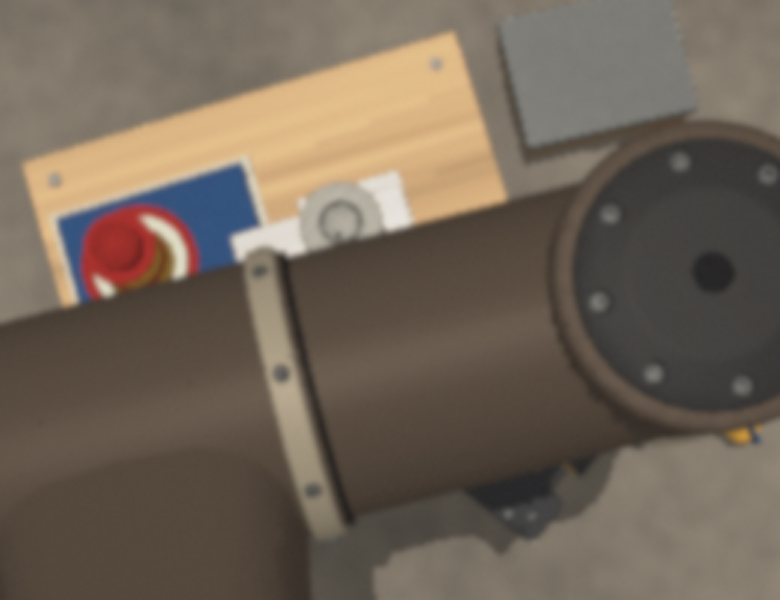

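Run:
```python
from h import *
a=cv2.imread("pics/w1.png")[115:180,140:215]; st=ctrl.state(); s=ctrl.snapshot("wrist"); b=s["color"][340:386,245:320,::-1]
cv2.imwrite("pics/z.png",np.vstack([cv2.resize(a,None,fx=5,fy=5),cv2.resize(b,None,fx=5,fy=5)]))
def dark(im,off,cen,rad):
    g=cv2.cvtColor(np.ascontiguousarray(im),cv2.COLOR_BGR2GRAY).astype(float)
    yy,xx=np.mgrid[:g.shape[0],:g.shape[1]]; m=np.hypot(xx+off[0]-cen[0],yy+off[1]-cen[1])<rad
    g[~m]=255; k=g<np.sort(g[m])[8]; return np.array([xx[k].mean()+off[0],yy[k].mean()+off[1]])
M1=np.array([[.001,-1,0],[-1,-.001,0],[0,0,-1.]]);q=R.from_matrix(M1).as_quat()
st1=dict(ee_pos=np.array([.53626,.11014,.22658]),eef_rot=[q[3],q[0],q[1],q[2]])
B=np.array([.6185,.066,.0705])
for n,im,off,S in (("w1",a,(140,115),st1),("now",b,(245,340),st)):
    c=proj(s,B,S); d=dark(im,off,c,12); p=onz(s,d,.0705,S)-B
    print(n,c,d,p[:2],np.degrees(np.arctan2(p[1],p[0]))%360)
```

```text
w1 [176.7581457  146.52944783] [169.  150.5] [0.006812   0.00334436] 26.148803953114044
now [277.47253307 374.26402402] [283.625 374.875] [-0.00423533  0.00438453] 134.00837834414554
```

View pics/z.png

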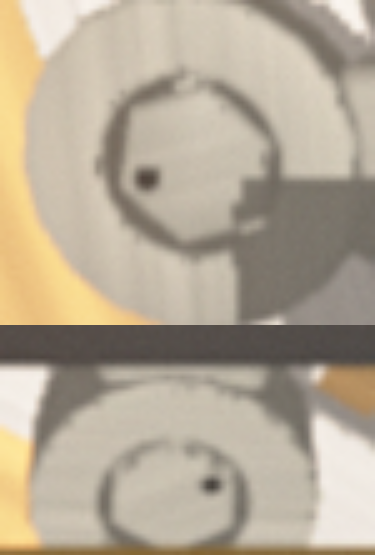

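Run:
```python
from h import *
st=ctrl.state(); s=ctrl.snapshot("wrist")
M1=np.array([[.001,-1,0],[-1,-.001,0],[0,0,-1.]]);q=R.from_matrix(M1).as_quat()
st1=dict(ee_pos=np.array([.53626,.11014,.22658]),eef_rot=[q[3],q[0],q[1],q[2]])
for d,c,S in (((169.4,150.6),(178,147.6),st1),((287.2,371.9),(280,374.5),st)):
    C=onz(s,c,.0705,S);p=onz(s,d,.0705,S); v=(p-C)[:2]
    print(C,np.hypot(*v),np.degrees(np.arctan2(v[1],v[0]))%360)
print(proj(s,[.6185,.066,.072],st))
```

```text
[0.61753217 0.0668892  0.0705    ] 0.007871477016861585 18.811298793646532
[0.61593369 0.0671872  0.0705    ] 0.007670647275057135 164.26875247078056
[277.21457485 376.20567426]
```

The dot has moved from 19° to 164°, so the bolt is about 145° (2.5 rad) anticlockwise, against 90° needed. I'll retreat so the lever is visible.

```bash
python3 -m jog '{"grip":[-0.2,-0.2,-0.2,-0.2,-0.2,-0.2],"linear":[[0,0,-45],[0,0,-45],[0,50,0],[0,50,0],[0,50,0],[0,0,0]],"twist":[[0,0,0],[0,0,0],[0,0,0],[0,0,0],[0,0,0],[0,0,0]]}'
python3 chk.py w14
```

```text
time: 17.42
ee_pos: [0.3918, 0.0238, 0.3013]
eef_rot: [0.0, -0.431, 0.902, 0.0]
force: [0.7, 0.5, -0.2]
gripper_width: 0.035
17.425 [0.3918 0.0238 0.3013] F [ 0.7  0.5 -0.2] toolx 231.101424330935 pol 190.54883209556473 0.2305988955021015 handle~ 0.5478778549805876 w 0.03504166541361424 j6 -1.249475069876175 tilt [-0.001  0.    -1.   ]
```

View pics/w14t.png

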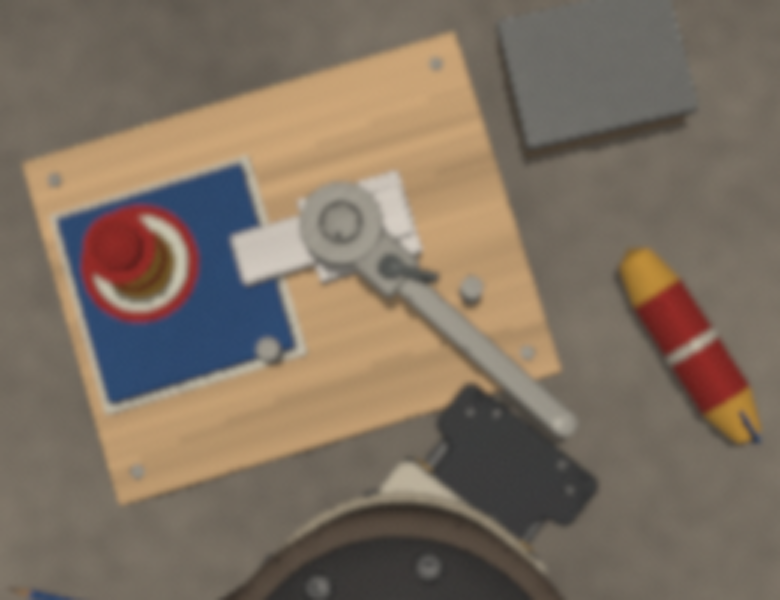

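View pics/w14.png

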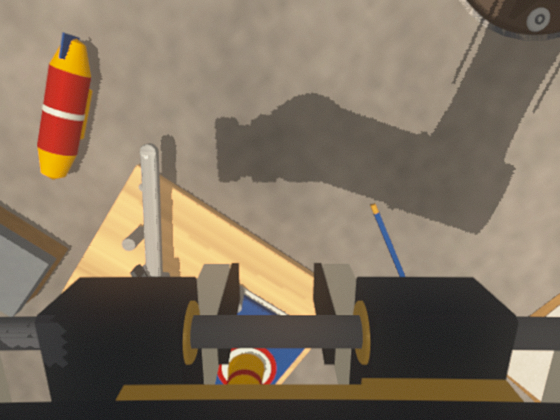

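The lever is leaning about 27° to the anticlockwise side: pivot at (390,264), tab at (432,277), handle direction about 44° down. The airship, carton and pencil are where they were. The arm is clear of everything, so I'm handing in.

```bash
python3 -c "
from bench import ctrl
print(ctrl.finish_job(), ctrl.state()['time'])"
```

```text
the job is handed in; nothing more can be done
the job is handed in; nothing more can be done
```

I flipped the direction lever fully to the loosening side, then worked the handle with the open jaws straddling it. Three anticlockwise swings backed the bolt off well past the required quarter turn. I then let go, moved the arm clear and handed the job in at about 17.5 s of the 67 s allowed.

- **Bolt:** the dark dot moved from about 19° to 164°, so the bolt turned roughly 145° (2.5 rad); 1.55 rad was needed. My first automatic dot detection gave 108° (1.9 rad), because it had picked up the ring's edge. I re-read the dot by eye from the enlarged picture.
- **Lever:** in the last top view it leans about 27° to the anticlockwise side, which is a joint value of about 1.0.
- **Surroundings:** the toy was not touched. The airship and carton look unmoved in the last top view, and so does the pencil in the parts of it I could see. The measured tool forces I saw stayed at a few newtons.

The hand-in reported no verdict.

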